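# Hang the window gauge on the swing-out hook

### The arm

A 6-joint arm with a two-finger parallel gripper is mounted at the origin on the work surface. World frame = base frame: x ahead of the robot, y to its left, z up, the work surface at z = 0. Lengths are in m, angles in rad, forces in N, time in s.
With the tool pointing down it reaches from about 0.35 to 0.775 m from the base axis. Payload 5.5 kg.
Tool frame: the origin (TCP) lies at the very end of the fingers, on their centre line; the grasp point (between the pads) lies 19 mm behind it (env.grip_depth is the distance from the TCP to the grasp point, in m); z points along the fingers, y is the direction in which the jaws open and shut (so a half turn about z gives the same grasp; the last joint's range is limited). The gripper opens to 85 mm and grips with 20 to 120 N. Pads are 22 mm wide; open, the fingers measure 114 mm over their backs; the gripper's body (76 mm by 85 mm) begins 54 mm behind the grasp point. The pads swing forward as they close: fully open they stand 13 mm farther back than shut.
Start: joints at [-1.386, 0.313, 0.046, 1.304, 0, 1.431], TCP at [0.183, -0.545, 0.231] pointing down, gripper open.
Joint ranges: [-2.76, 2.76], [-0.86, 1.69], [-1.03, 1.26], [-2.2, 2.34], [-1.47, 1.5], [-3.14, 3.14]. Speed limits (rad/s): [2.57, 2.57, 3.14, 3.14, 3.14, 3.14].

### API

Orientations are given as a unit quaternion [w, x, y, z].
In Python, from workcell import env gives the robot as it stands.
- The arm moves only by the tool step_arm, never from a script. Its argument "series" is a list of rows, each a list of 3 entries, a list of its own where there are three numbers: the shift along the world's x, y, z in cm, then the turn about the world's z in rad, then the closure in counts, from 0 (fully open) to 255 (shut). A call has 1 to 5 rows; each row is the pose to reach, as a shift and turn from the pose measured when the call began; what a row does not reach only later rows make up. A row lasts 1/8 s, in which the tool goes at most 62.5 mm and 10.7 degrees, less where a joint would pass 70% of its speed; a pose out of reach is approached as far as the arm can. A call with a gripper value outside its range is refused whole. The fingers move at their own pace and stop on an object; "newtons" is the grip in N (left out, the last holds). Time passes only in rows, so rows that repeat a pose let the fingers close. It gives the time, the measured TCP pose, the force and the opening at its end, in the units of the state.
- env.get_state(): the state, without advancing time (a new reading comes with each control period).
- env.read_camera(name): name is "scene" or "top"; returns a dict with "frame" (384x512x3 uint8, red, green, blue), "vertical_fov" (degrees; the focal length in pixels is half the picture's height over the tangent of half this angle, whatever the lens; pixels are square), "cx", "cy" (the principal point, pixels), "camera_from_world" (4x4, takes a point from world to camera coordinates). Camera axes: x right, y down, z forward; pixel columns grow to the right and rows downward; lengths in m; the calibration is good to about 2 mm. A picture is of the moment at which its call begins. There is no depth.
- env.hand_in(): hands the job in, once; it reports no verdict.
The state is a dict: "clock": time; "joint_pos": joint angles; "qvel": joint speeds; "tau": joint torques, N m; "tcp_pos": TCP position; "orientation": TCP orientation; "wrist_force": force on the tool from outside, world axes, zero at the start; "ft_torque": the same for the moment, N m; "finger_gap": finger opening in m.
Only numpy, scipy, OpenCV 4.12 (cv2) and the standard library are available. Lean on these libraries where they do the work, as an engineer would, in place of code of your own. Each camera call takes 0.05 s, during which the arm holds its last target.

### The job

At the contact-test bench, swing the folded hook on the upright panel fully out, so that it stands square to the panel. Then hang the gauge plate with the large window on it, the hook passing through the window, and leave it hanging there freely and still.

Things in the scene. Friction and masses are not known exactly. Their poses are not given: they have to be found in the camera images.
- hook (a joint): angle of the steel swing-out hook on its vertical hinge (rad): 0 = folded flat along the panel, 1.571 = fully out at its stop, square to the panel; grows anticlockwise seen from above. Starts at 0 to 0.3, stays where it is left, needs about 1.3 N at its nose to turn.
- hook_hinge (a point): fixed point on the hook's hinge axis, level with the arm's centre line, 150 mm above the table, 14 mm in front of the beige panel's face. z up; -x points squarely out of the face (unfolded hook), +y along it (folded hook). The panel (220 mm wide, 16 mm thick) ends at this height; all above is clear. Its foot plate, 12 mm high, reaches 27 mm in front of the face.
- hook_nose (a point): top centre of the hook's upturned nose; moves with the hook. Flat level arm 16 mm wide, 12 mm thick, 95 mm from hinge axis to nose centre line, then the upright 12 mm round nose, its top 26 mm above the arm's upper side and 32 mm above the arm's centre line (182 mm above the table). z up, +y along the arm from hinge to nose.
- frame_centre (a point): centre of the aluminium plate with the large window, on its foot; z up, x square to it, y along its width. 142 high, 74 wide, 12 thick (mm), foot 40 deep. Window 52 wide, from 35 below to 29 above this point, upper corners bevelled; the bar over it is 26 thick. Grip tab 30 wide, 12 thick, from 43 to 71 above. 0.17-0.35 kg. Two like plates have no opening or just an 18 mm hole; the 3 swap places.
Not all that is in view belongs to the job. Leave any blue or turquoise look-alike of the part that bears hook alone. Leave any purple look-alike of the part that bears frame_centre alone.

How it is judged:
By the outcome, as a careful person would: the job done as asked, in the order asked, and still so for the second after the job is handed in, with the robot touching nothing.
It also fails if it takes over 64 s, if anything falls off the work surface, if the arm or the gripper's body presses on something with over 40 N, if the wrist force passes 120 N, or if a joint passes its speed limit or range.

## Working session

There is one attempt and no reset: what is moved stays moved. The work goes in short steps, Python scripts to look and compute and a tool call to move; the robot and the scene stay as the last step left them, time stands still between calls to the robot, and variables do not carry over. Pictures are saved under pics/ and viewed, and the job is handed in when it is done.

Besides the shell and the picture viewer there is one more tool, called after ">>>" as name([rows], argument=value, ...), one row to a line, values as JSON. step_arm: Moves the arm, as the interface text tells. Its arguments: {"type":"object","properties":{"series":{"type":"array"},"newtons":{"type":"number"}},"required":["series"]}

```bash
mkdir -p pics; cat > h.py <<'E'
import numpy as np, cv2
from workcell import env
def cam(n):
    c=env.read_camera(n); f=c["frame"]; H=f.shape[0]
    fl=H/2/np.tan(np.radians(c["vertical_fov"])/2)
    return f,fl,c["cx"],c["cy"],np.array(c["camera_from_world"])
def ray(c,u,v):
    _,fl,cx,cy,T=c; R=T[:3,:3]; o=-R.T@T[:3,3]
    return o,R.T@np.array([(u-cx)/fl,(v-cy)/fl,1.])
def onz(c,u,v,z):
    o,d=ray(c,u,v); return o+d*(z-o[2])/d[2]
def proj(c,p):
    _,fl,cx,cy,T=c; q=T[:3,:3]@np.array(p)+T[:3,3]; return fl*q[0]/q[2]+cx, fl*q[1]/q[2]+cy
def tri(c1,uv1,c2,uv2):
    o1,d1=ray(c1,*uv1);o2,d2=ray(c2,*uv2)
    A=np.array([d1,-d2]).T; s,_,_,_=np.linalg.lstsq(A,o2-o1,rcond=None)
    a=o1+s[0]*d1;b=o2+s[1]*d2; return (a+b)/2,np.linalg.norm(a-b)
E
python3 - <<'E'
from h import *
import pickle
D={}
for n in("scene","top"):
    c=cam(n); D[n]=c; cv2.imwrite(f"pics/{n}0.png",cv2.resize(c[0][:,:,::-1],(800,600),interpolation=cv2.INTER_CUBIC))
    R=c[4][:3,:3]; print(n,c[1:4],-R.T@c[4][:3,3],R[2])
pickle.dump(D,open("d0.pkl","wb"))
s=env.get_state(); print(s)
E
```

```text
scene (np.float64(357.52337558616364), 253.41774248616977, 187.02527542076228) [ 0.84997132 -0.3590052   0.79772387] [-0.46704328  0.4604434  -0.75489234]
top (np.float64(496.0108030831576), 256.999153874371, 191.3314811508846) [0.33867752 0.06218894 1.28406921] [ 0.09637081 -0.0106689  -0.99528832]
{'clock': 0.1, 'joint_pos': array([-1.38555294e+00,  3.13948010e-01,  4.50984955e-02,  1.30356254e+00,
        9.33780024e-06,  1.43117954e+00]), 'qvel': array([-0.00144895, -0.00072582,  0.00503846, -0.00048823,  0.00073608,
       -0.00125121]), 'tau': array([ 2.14986823e-03, -4.81724417e+01,  2.99244207e+01,  1.27666059e-02,
       -2.03705595e-04,  2.90919971e-06]), 'tcp_pos': array([ 0.18342977, -0.54449785,  0.23048751]), 'orientation': array([-8.07761858e-04,  9.86836891e-01,  1.61716722e-01, -1.37607987e-05]), 'wrist_force': array([-0.12319778, -0.85616006,  0.89016157]), 'ft_torque': array([-0.00469384, -0.05354839,  0.01896883]), 'finger_gap': 0.08551937209792924}
```

View pics/scene0.png

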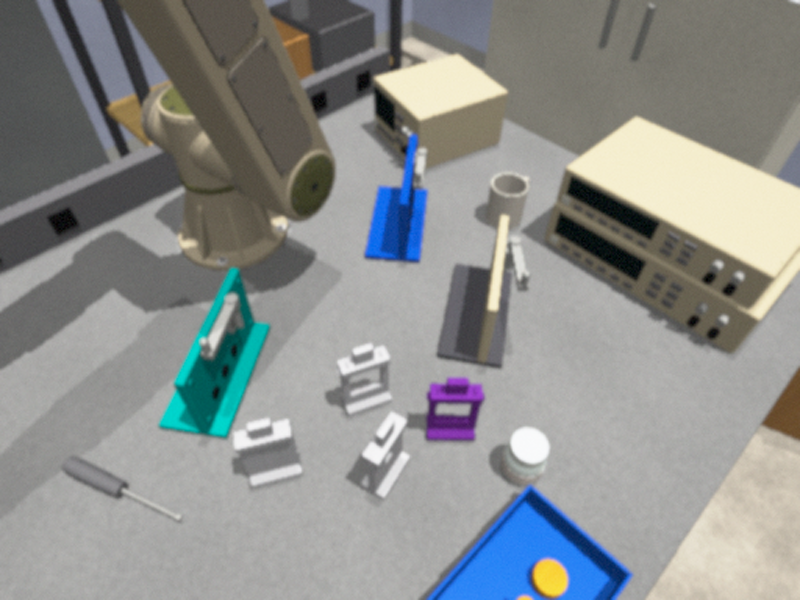

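View pics/top0.png

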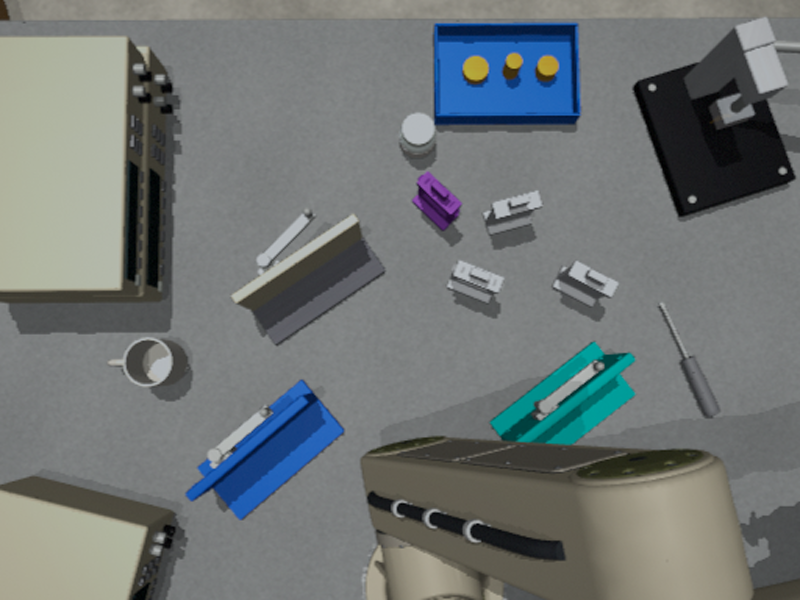

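Candidates in the scene view (800x600): white plates at (363,378), (265,452) and (385,455), with the purple look-alike at (455,410). The hook candidates are the beige panel (495,290), the blue one (405,200) and the teal one (215,350). The beige panel fits the job, and the window seems to be in the plate at (363,378), so I'll confirm both enlarged.

```bash
python3 - <<'E'
import pickle,cv2,numpy as np
D=pickle.load(open("d0.pkl","rb"))
s=D["scene"][0][:,:,::-1]; t=D["top"][0][:,:,::-1]
a=s[205:325,140:320]; b=t[115:235,140:320][:, :]
c=t[100:220,270:420]
cv2.imwrite("pics/c1.png",cv2.resize(a,(800,533),interpolation=cv2.INTER_CUBIC))
cv2.imwrite("pics/c2.png",cv2.resize(t[115:235,140:300],(800,600),interpolation=cv2.INTER_CUBIC))
cv2.imwrite("pics/c3.png",cv2.resize(s[130:240,270:360],(490,600),interpolation=cv2.INTER_CUBIC))
cv2.imwrite("pics/c4.png",cv2.resize(t[110:210,270:403],(798,600),interpolation=cv2.INTER_CUBIC))
E
```

```text
(no output)
```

View pics/c1.png

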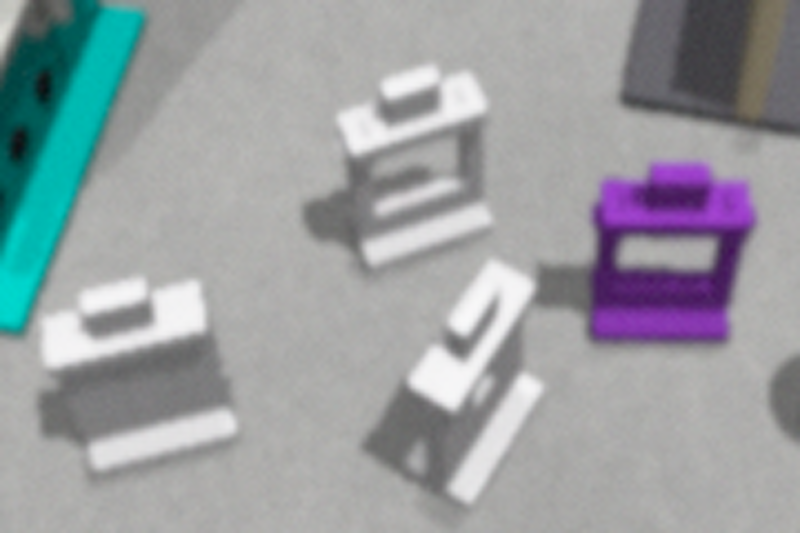

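View pics/c2.png

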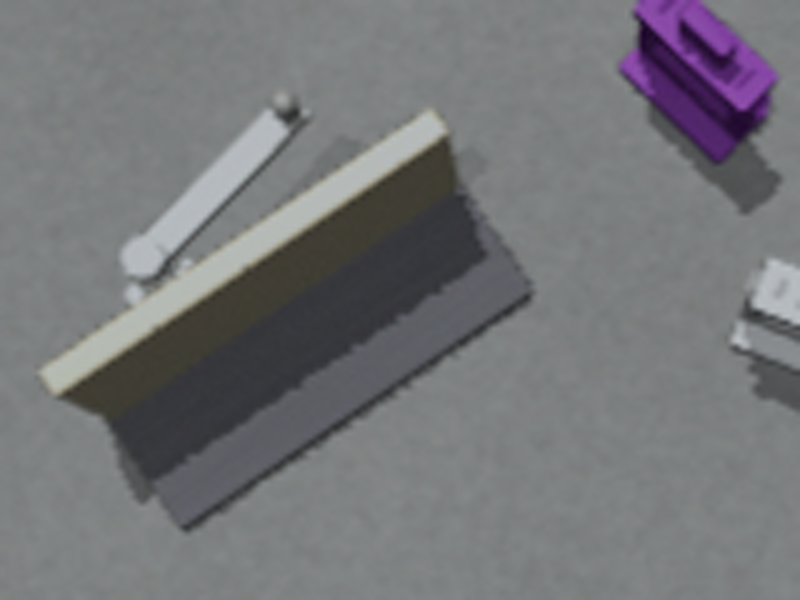

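View pics/c3.png

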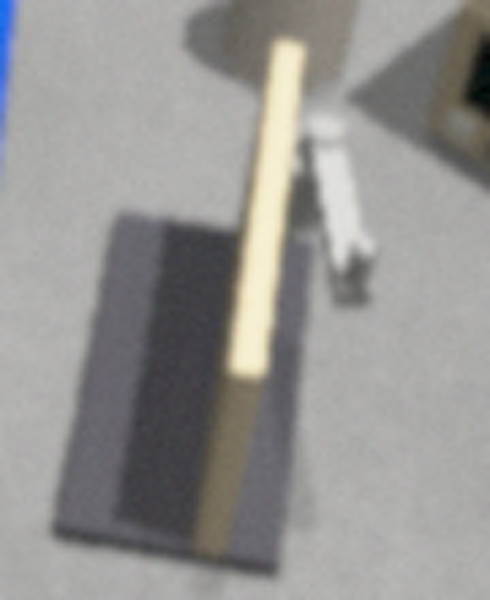

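View pics/c4.png

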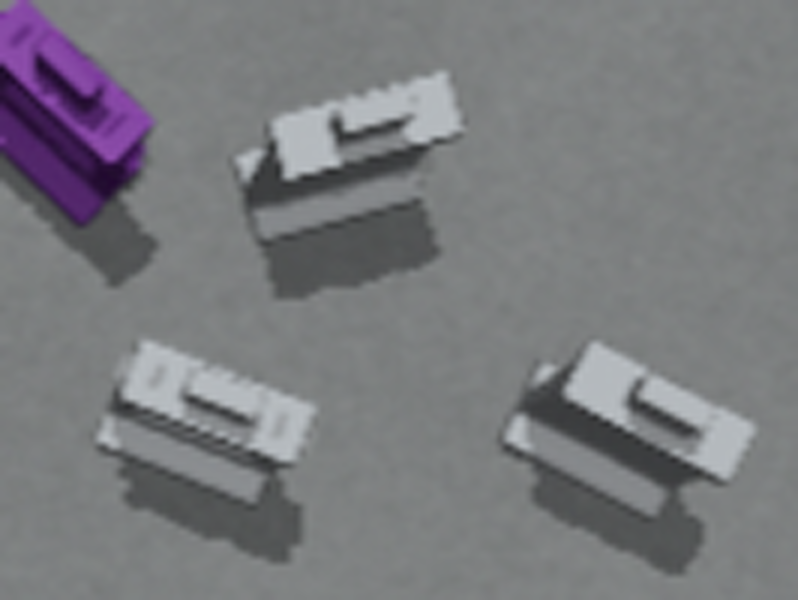

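The crops show the open window in the plate at scene (233,243) and top (307,177) in native pixels. The others are a solid plate and one with a small hole. The hook is the steel one on the beige panel. Next I measure them.

```bash
python3 - <<'E'
import pickle; from h import *
D=pickle.load(open("d0.pkl","rb")); t=D["top"]; s=D["scene"]
T=lambda u,v:(140+u/5-.4,115+v/5-.4)
C=lambda u,v:(270+u/6-.4,110+v/6-.4)
S3=lambda u,v:(270+u/5.45-.4,130+v/5.45-.4)
S1=lambda u,v:(140+u/4.444-.4,205+v/4.444-.4)
P=[onz(t,*T(*p),.150) for p in[(38,375),(60,397),(450,133),(432,108)]]
for p in P: print("panel",p.round(4))
P2=[onz(s,*S3(*p),.150) for p in[(275,38),(305,42),(265,378),(229,373)]]
for p in P2: print("panel scene",p.round(4))
d=P[3]-P[0]; d2=P[2]-P[1]; print(np.hypot(*d[:2]),np.hypot(*d2[:2]),np.degrees(np.arctan2(d[1],d[0])),np.degrees(np.arctan2(d2[1],d2[0])))
d=P2[2]-P2[1]; print(np.hypot(*d[:2]),np.degrees(np.arctan2(d[1],d[0])))
n=onz(t,*T(286,103),.182);print("nose",n)
h=onz(t,*T(143,257),.160);print("hinge",h, "arm len",np.hypot(*(n-h)[:2]),np.degrees(np.arctan2(*(n-h)[1::-1])))
print("hinge scene",onz(s,*S3(327,125),.160))
print("tri nose/hinge",tri(t,T(143,257),s,S3(327,125)))
# plate bar top corners z .114
Q=[onz(t,*C(*p),.114) for p in[(143,340),(318,408),(292,466),(120,398)]]
for q in Q: print("bar",q.round(4))
print("c",np.mean(Q,0),[np.degrees(np.arctan2(*(b-a)[1::-1])) for a,b in((Q[0],Q[1]),(Q[3],Q[2]))],np.hypot(*(Q[1]-Q[0])[:2]),np.hypot(*(Q[2]-Q[1])[:2]))
Q2=[onz(s,*S1(*p),.114) for p in[(336,120),(475,70),(489,104),(350,156)]]
for q in Q2: print("bar",q.round(4))
print("c",np.mean(Q2,0),[np.degrees(np.arctan2(*(b-a)[1::-1])) for a,b in((Q2[0],Q2[1]),(Q2[3],Q2[2]))],np.hypot(*(Q2[1]-Q2[0])[:2]))
E
```

```text
panel [0.4545 0.3018 0.15  ]
panel [0.4443 0.2916 0.15  ]
panel [0.5658 0.1125 0.15  ]
panel [0.5776 0.1208 0.15  ]
panel scene [0.4441 0.2955 0.15  ]
panel scene [0.4564 0.304  0.15  ]
panel scene [0.5805 0.1197 0.15  ]
panel scene [0.568  0.1107 0.15  ]
0.21885361630663802 0.2163915884068689 -55.770222632977614 -55.84496541890643
0.222186204002501 -56.064007219016304
nose [0.57360876 0.18494784 0.182     ]
hinge [0.50727878 0.252456   0.16      ] arm len 0.09464153173700089 -45.50436259137793
hinge scene [0.50687661 0.2543784  0.16      ]
tri nose/hinge (array([0.50740898, 0.25251338, 0.16152659]), np.float64(0.0009333086887943014))
bar [ 0.5113 -0.0377  0.114 ]
bar [ 0.4835 -0.1068  0.114 ]
bar [ 0.4605 -0.0959  0.114 ]
bar [ 0.4881 -0.0282  0.114 ]
c [ 0.48587219 -0.06716975  0.114     ] [np.float64(-111.90242681741468), np.float64(-112.2109349990028)] 0.07438947876216453 0.025452776196741064
bar [ 0.4634 -0.0989  0.114 ]
bar [ 0.49   -0.0257  0.114 ]
bar [ 0.5107 -0.0353  0.114 ]
bar [ 0.4849 -0.1078  0.114 ]
c [ 0.48724871 -0.06692879  0.114     ] [np.float64(70.02862428667684), np.float64(70.4352681496478)] 0.07783221725215514
```

>>> step_arm([
  [[37,71,3],0.45,255],
  [[37,71,3],0.45,255],
  [[37,71,3],0.45,255],
  [[37,71,3],0.45,255],
  [[37,71,3],0.45,255],
], newtons=60)

```text
clock: 0.72
tcp_pos: [0.3281, -0.266, 0.2425]
orientation: [-0.001, 0.926, 0.377, -0.0]
wrist_force: [0.7, 0.0, 0.5]
finger_gap: 0.0
```

>>> step_arm([
  [[22.8,43.3,0],0,255],
  [[22.8,43.3,0],0,255],
  [[22.8,43.3,0],0,255],
  [[22.8,43.3,0],0,255],
  [[22.8,43.3,0],0,255],
])

```text
clock: 1.35
tcp_pos: [0.4735, 0.0107, 0.2425]
orientation: [-0.001, 0.926, 0.378, -0.0]
wrist_force: [1.1, -0.4, 0.4]
finger_gap: 0.0003
```

>>> step_arm([
  [[5,9.5,0],0,255],
  [[6.6,12.6,0],0,255],
  [[8.2,15.6,0],0,255],
  [[8.2,15.6,0],0,255],
])

```text
clock: 1.85
tcp_pos: [0.5561, 0.1699, 0.2409]
orientation: [-0.001, 0.925, 0.38, -0.001]
wrist_force: [-0.3, 1.0, -1.0]
finger_gap: 0.0
```

>>> step_arm([
  [[0,-0.3,-5],0,255],
  [[0,-0.3,-7.7],0,255],
  [[0,-0.3,-7.7],0,255],
])

```text
clock: 2.22
tcp_pos: [0.5537, 0.1657, 0.1614]
orientation: [-0.002, 0.925, 0.379, -0.004]
wrist_force: [0.6, 0.4, -0.3]
finger_gap: -0.0001
```

```bash
python3 - <<'E'
from h import *
c=cam("top"); cv2.imwrite("pics/t1.png",cv2.resize(c[0][80:220,120:307,::-1],(800,600),interpolation=cv2.INTER_CUBIC))
s=env.get_state(); print(s["tcp_pos"],s["joint_pos"],s["wrist_force"])
h=np.array([.507,.2532])
def f(a,gap):
    a=np.radians(a); r=np.array([np.cos(a),np.sin(a)]);t=np.array([-r[1],r[0]]); return h+.095*r-gap*t
for a in range(-45,40,10): print(a,f(a,.017).round(4),f(a,.020).round(4))
print(f(34.1,.017),f(34.1,0))
E
```

```text
[0.55508555 0.16593721 0.16344128] [ 1.51070494e-01  3.52476540e-01 -6.62035908e-02  1.15664695e+00
  1.69496381e-03  2.51450211e+00] [-0.66433697 -0.39319547  0.12813826]
-45 [0.5622 0.174 ] [0.56   0.1719]
-35 [0.5751 0.1848] [0.5733 0.1823]
-25 [0.5859 0.1976] [0.5846 0.1949]
-15 [0.5944 0.2122] [0.5936 0.2093]
-5 [0.6002 0.228 ] [0.5999 0.225 ]
5 [0.6031 0.2445] [0.6034 0.2416]
15 [0.6032 0.2614] [0.6039 0.2585]
25 [0.6003 0.2779] [0.6016 0.2752]
35 [0.5946 0.2938] [0.5963 0.2913]
[0.59519659 0.29238368] [0.58566573 0.3064607 ]
```

View pics/t1.png

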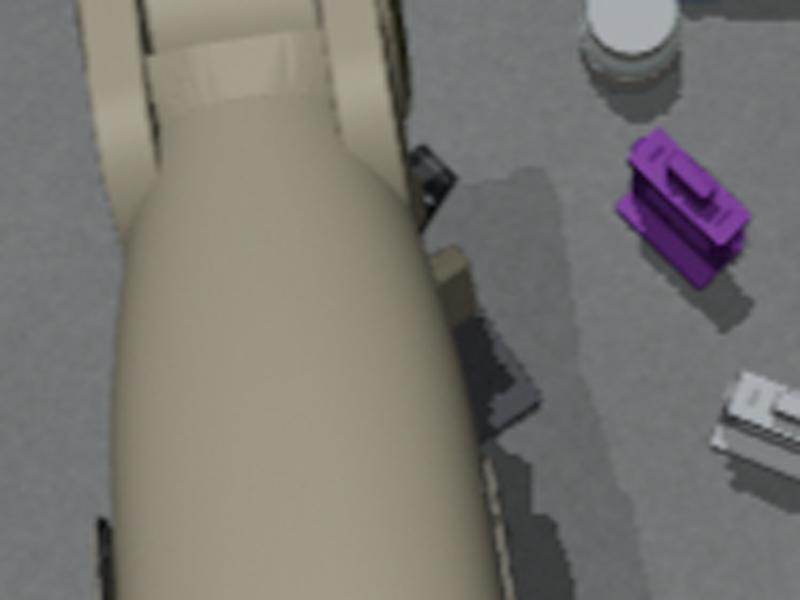

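>>> step_arm([
  [[0.7,0.8,0],0,255],
  [[1.4,1.35,0],0.09,255],
  [[2.0,1.9,0],0.175,255],
  [[2.6,2.5,0],0.26,255],
  [[3.1,3.2,0],0.35,255],
])

```text
clock: 2.9
tcp_pos: [0.5873, 0.1982, 0.1653]
orientation: [-0.0, 0.844, 0.536, -0.001]
wrist_force: [-0.8, -1.1, -0.6]
finger_gap: -0.0005
```

```bash
python3 - <<'E'
from h import *
c=cam("scene"); cv2.imwrite("pics/s1.png",cv2.resize(c[0][80:240,250:410,::-1],(600,600),interpolation=cv2.INTER_CUBIC))
s=env.get_state(); print(s["tcp_pos"],s["wrist_force"],s["orientation"])
E
```

```text
[0.58792281 0.19902006 0.16519448] [0.12599596 0.6650703  0.12934819] [-4.38580315e-04  8.43538228e-01  5.37068511e-01 -6.92716185e-04]
```

View pics/s1.png

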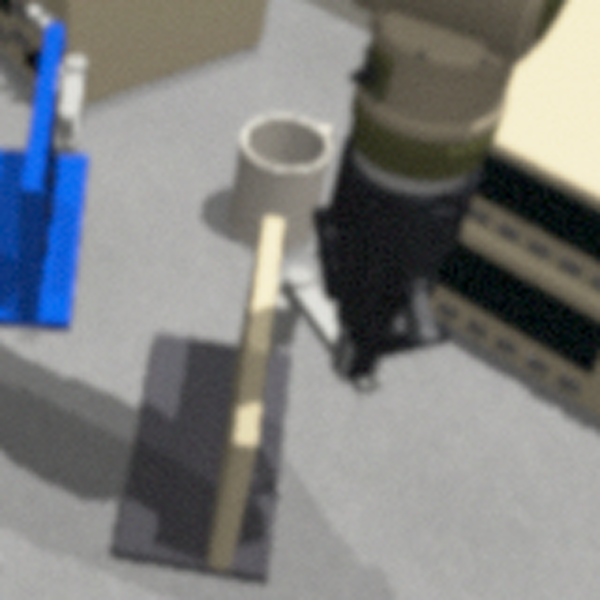

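>>> step_arm([
  [[0.6,1.2,-0.1],0.16,255],
  [[1.0,2.2,-0.1],0.28,255],
  [[1.3,3.2,-0.1],0.4,255],
  [[1.5,4.3,-0.1],0.5,255],
  [[1.5,5.4,-0.1],0.62,255],
])

```text
clock: 3.58
tcp_pos: [0.6043, 0.2532, 0.1657]
orientation: [0.001, 0.639, 0.769, 0.0]
wrist_force: [0.8, -1.4, -0.6]
finger_gap: 0.0
```

>>> step_arm([
  [[-0.1,0.9,-0.2],0.09,255],
  [[-0.2,1.7,-0.2],0.17,255],
  [[-0.4,2.5,-0.2],0.25,255],
  [[-0.6,3.1,-0.2],0.33,255],
  [[-0.7,3.5,-0.2],0.38,255],
])

```text
clock: 4.2
tcp_pos: [0.5985, 0.2886, 0.1653]
orientation: [0.002, 0.482, 0.876, 0.001]
wrist_force: [0.3, -1.4, 0.5]
finger_gap: 0.0002
```

```bash
python3 - <<'E'
from h import *
c=cam("scene"); cv2.imwrite("pics/s2.png",cv2.resize(c[0][80:240,250:410,::-1],(600,600),interpolation=cv2.INTER_CUBIC))
s=env.get_state(); print(s["tcp_pos"],s["wrist_force"],s["orientation"])
E
```

```text
[0.5982691  0.28894465 0.16526681] [-0.49404384 -0.5924646  -0.11230363] [0.00193703 0.48105932 0.87668505 0.00122433]
```

View pics/s2.png

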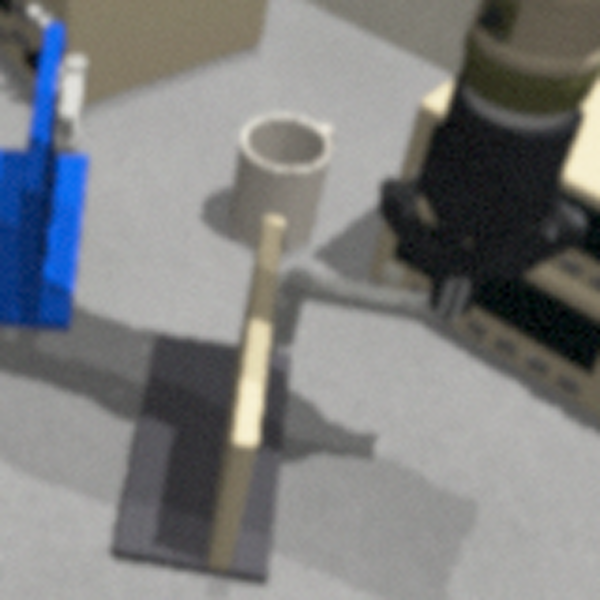

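>>> step_arm([
  [[-0.1,0.2,-0.2],0,255],
  [[-0.2,0.35,-0.2],0,255],
  [[-0.3,0.5,-0.2],0,255],
])

```text
clock: 4.62
tcp_pos: [0.5965, 0.2932, 0.164]
orientation: [0.004, 0.482, 0.876, 0.001]
wrist_force: [5.1, -5.7, 2.1]
finger_gap: -0.0002
```

>>> step_arm([
  [[-0.1,0.15,0],0,255],
  [[-0.15,0.25,0],0,255],
])

```text
clock: 4.88
tcp_pos: [0.5965, 0.2934, 0.1641]
orientation: [0.006, 0.483, 0.876, -0.0]
wrist_force: [6.5, -9.4, 0.8]
finger_gap: 0.0002
```

>>> step_arm([
  [[0.8,-1.2,0],0,255],
  [[1.1,-1.7,4],0,255],
  [[1.1,-1.7,9],0,255],
  [[-5,-10,9],-0.4,255],
  [[-8,-14,9],-0.7,255],
])

```text
clock: 5.5
tcp_pos: [0.5335, 0.1751, 0.2546]
orientation: [0.006, 0.64, 0.769, -0.0]
wrist_force: [0.6, -1.4, 0.8]
finger_gap: 0.0001
```

```bash
python3 - <<'E'
from h import *
s=env.get_state(); print(s["tcp_pos"],s["wrist_force"],s["orientation"])
E
```

```text
[0.53350265 0.17511827 0.25459001] [ 0.57645494 -1.38906505  0.76334635] [ 5.99563942e-03  6.39520793e-01  7.68750386e-01 -2.26961157e-04]
```

>>> step_arm([
  [[-1.1,-6,0],-0.18,130],
  [[-2.3,-12,0],-0.36,130],
  [[-3.5,-18,-2],-0.54,130],
  [[-4.7,-24.2,-4],-0.546,130],
  [[-4.7,-24.2,-4],-0.546,130],
])

```text
clock: 6.12
tcp_pos: [0.4848, -0.07, 0.2133]
orientation: [0.005, 0.825, 0.565, -0.003]
wrist_force: [0.1, 1.1, 0.9]
finger_gap: 0.0417
```

```bash
python3 - <<'E'
from h import *
c=cam("scene"); cv2.imwrite("pics/s3.png",cv2.resize(c[0][100:340,130:450,::-1],(800,600),interpolation=cv2.INTER_CUBIC))
c=cam("top"); cv2.imwrite("pics/t3.png",cv2.resize(c[0][80:320,100:420,::-1],(800,600),interpolation=cv2.INTER_CUBIC))
s=env.get_state(); print(s["tcp_pos"],s["wrist_force"],s["orientation"],s["finger_gap"])
E
```

```text
[ 0.48609981 -0.0677758   0.21440328] [-0.15403118 -0.13931104  0.17998317] [ 0.00512071  0.82389311  0.56671938 -0.00174947] 0.04177163387209483
```

View pics/s3.png

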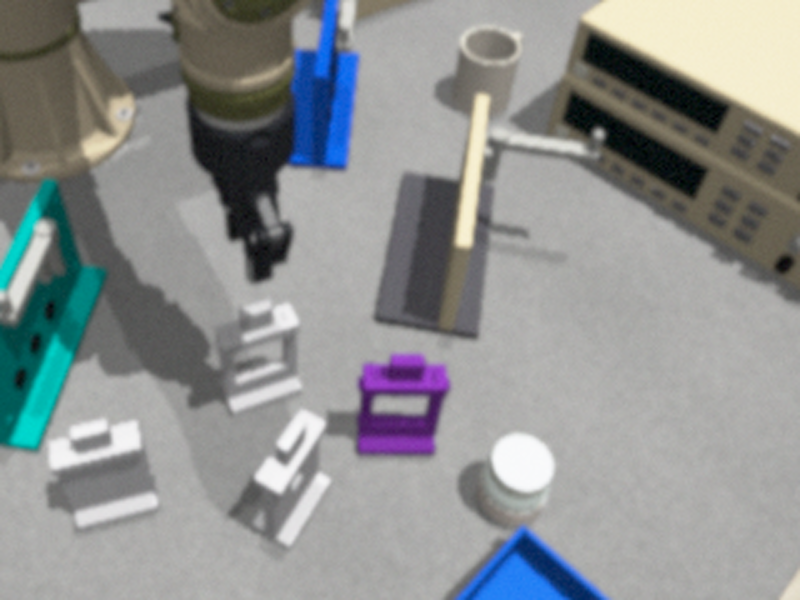

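View pics/t3.png

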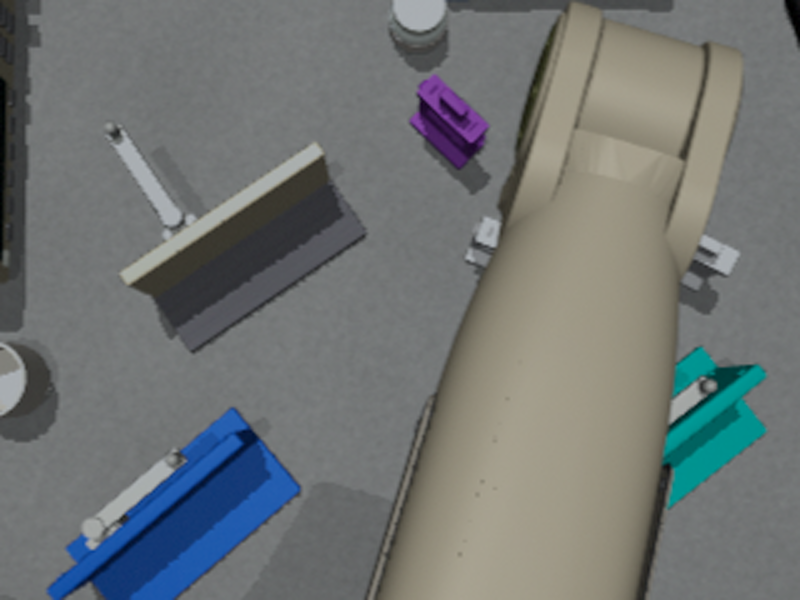

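>>> step_arm([
  [[0.05,0.1,-5],0,130],
  [[0.05,0.1,-8],0,130],
  [[0.05,0.1,-9.6],0,130],
  [[0.05,0.1,-9.6],0,130],
])

```text
clock: 6.72
tcp_pos: [0.4862, -0.065, 0.1177]
orientation: [0.004, 0.823, 0.568, -0.002]
wrist_force: [0.7, -0.1, -0.2]
finger_gap: 0.0417
```

```bash
python3 - <<'E'
from h import *
s=env.get_state(); print(s["tcp_pos"],s["wrist_force"],s["orientation"],s["finger_gap"])
c=cam("scene"); cv2.imwrite("pics/s4.png",cv2.resize(c[0][180:280,180:300,::-1],(720,600),interpolation=cv2.INTER_CUBIC))
c=cam("top")
T=lambda u,v:(100+u/2.5-.3,80+v/2.5-.3)
n=onz(c,*T(113,131),.182);h=onz(c,*T(173,220),.16);print(n,h,np.degrees(np.arctan2(*(n-h)[1::-1])),np.hypot(*(n-h)[:2]))
E
```

```text
[ 0.48616225 -0.06504358  0.11767226] [ 0.74542497 -0.0670947  -0.22892912] [ 0.0040406   0.82319342  0.56774235 -0.00221204] 0.041716979976754165
[0.58151099 0.30178102 0.182     ] [0.50334692 0.25082804 0.16      ] 33.0992119955492 0.0933050270903607
```

View pics/s4.png

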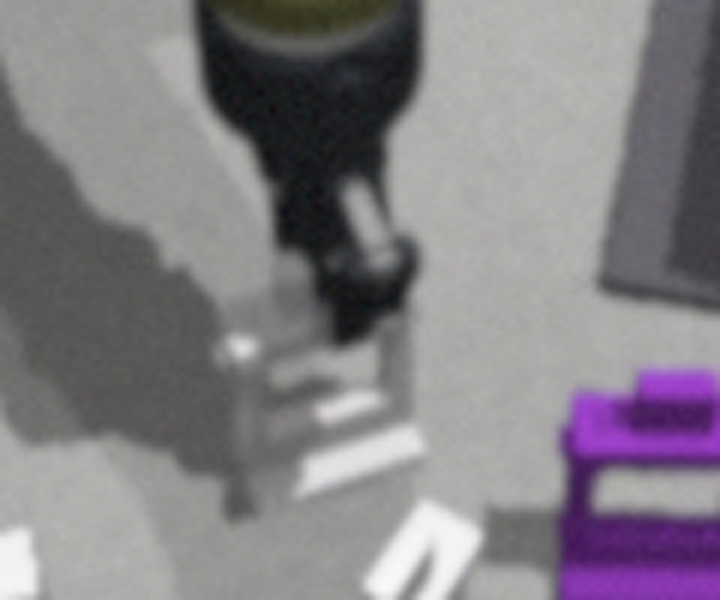

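```bash
python3 - <<'E'
from h import *
import pickle
c=pickle.load(open("d0.pkl","rb"))["scene"]
q=lambda p:tuple(((np.array(proj(c,p))-[180,180])*6+2.4).round())
x=np.array([.4862,-.065]);a=np.radians(69.2);w=np.array([np.cos(a),np.sin(a)]);n=np.array([w[1],-w[0]])
for s in(-1,1):
  for k in(-.011,.011):
    for o in (.021,.036): print(s,k,o,q([*(x+s*o*n+k*w),.1177]))
for m in ([.4859,-.0672],[.4872,-.0669]):
  m=np.array(m);print("bar ends top front",q([*(m+.013*n+.037*w),.114]),q([*(m+.013*n-.037*w),.114]),q([*(m-.013*n-.037*w),.114]), "foot front",q([*(m+.02*n+.037*w),.01]),q([*(m+.02*n-.037*w),.01]))
E
```

```text
-1 -0.011 0.021 (np.float64(273.0), np.float64(259.0))
-1 -0.011 0.036 (np.float64(260.0), np.float64(230.0))
-1 0.011 0.021 (np.float64(327.0), np.float64(241.0))
-1 0.011 0.036 (np.float64(313.0), np.float64(212.0))
1 -0.011 0.021 (np.float64(312.0), np.float64(344.0))
1 -0.011 0.036 (np.float64(327.0), np.float64(375.0))
1 0.011 0.021 (np.float64(367.0), np.float64(324.0))
1 0.011 0.036 (np.float64(382.0), np.float64(355.0))
bar ends top front (np.float64(418.0), np.float64(294.0)) (np.float64(235.0), np.float64(358.0)) (np.float64(212.0), np.float64(305.0)) foot front (np.float64(424.0), np.float64(448.0)) (np.float64(258.0), np.float64(510.0))
bar ends top front (np.float64(420.0), np.float64(296.0)) (np.float64(238.0), np.float64(360.0)) (np.float64(215.0), np.float64(307.0)) foot front (np.float64(427.0), np.float64(450.0)) (np.float64(261.0), np.float64(512.0))
```

>>> step_arm([
  [[0,0,0],0,255],
  [[0,0,0],0,255],
  [[0,0,0],0,255],
  [[0,0,0],0,255],
], newtons=60)

```text
clock: 7.32
tcp_pos: [0.4883, -0.0658, 0.1204]
orientation: [0.006, 0.823, 0.567, -0.0]
wrist_force: [0.6, 1.3, 6.3]
finger_gap: 0.0109
```

>>> step_arm([
  [[0,0,1],0,255],
  [[0,0,3],0,255],
  [[0,0,5],0,255],
])

```text
clock: 7.7
tcp_pos: [0.4878, -0.0658, 0.1709]
orientation: [0.006, 0.823, 0.567, -0.001]
wrist_force: [0.6, 0.9, -3.5]
finger_gap: 0.0105
```

```bash
python3 - <<'E'
from h import *
s=env.get_state(); print(s["tcp_pos"],s["wrist_force"],s["ft_torque"],s["orientation"],s["finger_gap"])
c=cam("scene"); cv2.imwrite("pics/s5.png",cv2.resize(c[0][160:280,180:324,::-1],(720,600),interpolation=cv2.INTER_CUBIC))
E
```

```text
[ 0.48776432 -0.06584663  0.17085653] [ 0.60136004  0.92577366 -3.53572205] [ 0.02775279  0.0281478  -0.03099078] [ 5.56983392e-03  8.23416415e-01  5.67409793e-01 -7.14584021e-04] 0.010470534917858423
```

View pics/s5.png

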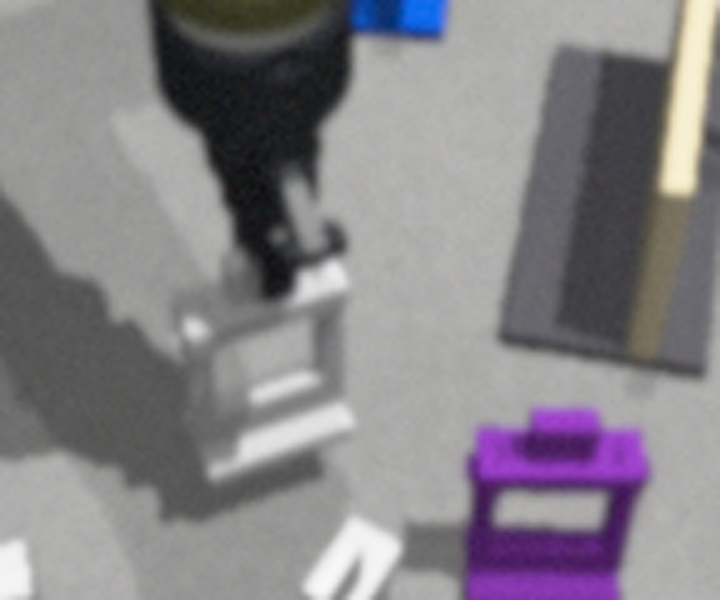

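```bash
python3 - <<'E'
from h import *
import pickle
D=pickle.load(open("d0.pkl","rb")); c=D["top"]; s=D["scene"]
h=np.array([.507,.2532]);a=np.radians(34.1);r=np.array([np.cos(a),np.sin(a)]);w=np.array([-r[1],r[0]])
im=cv2.resize(c[0],(800,600),interpolation=cv2.INTER_CUBIC)[:,:,::-1].copy()
for R in(.14,.055):
  for z,e in((.215,.02),(.10,.02),(.29,.045)):
    p=[]
    for i,j in((1,1),(1,-1),(-1,-1),(-1,1)):
        v=np.array(proj(c,[*(h+(R+i*e)*r+j*.038*w),z]))*1.5625; p.append(v)
    cv2.polylines(im,[np.int32(p)],True,(0,0,255) if z<.25 else (0,255,0),1)
cv2.imwrite("pics/t5.png",im[:400,:450])
# stack corners: top view (128,38)?(128,292) /1.5625; scene (640,120),(750,270 )
k=1/1.5625
print(tri(c,(124*k,291*k),s,(568*k,163*k)),tri(c,(128*k,38*k),s,(775*k,270*k)))
print(h+.14*r,h+.055*r)
E
```

```text
(array([0.46362111, 0.44689509, 0.18996189]), np.float64(0.011379058330295736)) (array([0.83358597, 0.44800346, 0.19164067]), np.float64(0.006938479594253302))
[0.62292845 0.33168946] [0.55254332 0.28403514]
```

View pics/t5.png

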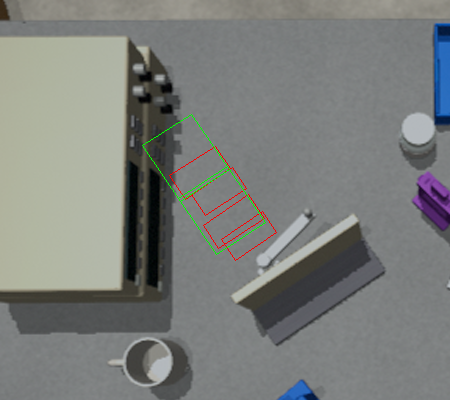

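>>> step_arm([
  [[0,0,6],0,255],
  [[0,0,12],0,255],
  [[1,1.5,14.5],0.1,255],
  [[4,6.5,14.5],0.28,255],
  [[7,11.5,14.5],0.46,255],
])

```text
clock: 8.38
tcp_pos: [0.5601, 0.0493, 0.319]
orientation: [0.007, 0.671, 0.742, 0.003]
wrist_force: [1.2, -0.8, -3.0]
finger_gap: 0.0104
```

```bash
python3 - <<'E'
from h import *
s=env.get_state(); print(s["tcp_pos"],s["wrist_force"],2*np.degrees(np.arctan2(s["orientation"][2],s["orientation"][1])),s["finger_gap"])
E
```

```text
[0.5601052  0.04934042 0.31904858] [ 1.2002842  -0.75326184 -2.9517034 ] 95.72488336644555 0.010387475150814732
```

>>> step_arm([
  [[3,5,0],0.16,255],
  [[6,10,0],0.32,255],
  [[8.5,15,0],0.48,255],
  [[8.2,20,0],0.495,255],
  [[7.5,25,0],0.495,255],
])

```text
clock: 9.0
tcp_pos: [0.6353, 0.3007, 0.3172]
orientation: [0.006, 0.469, 0.883, 0.003]
wrist_force: [1.1, -0.8, -3.0]
finger_gap: 0.0107
```

```bash
python3 - <<'E'
from h import *
s=env.get_state(); print(s["tcp_pos"],s["wrist_force"],2*np.degrees(np.arctan2(s["orientation"][2],s["orientation"][1])),s["finger_gap"])
E
```

```text
[0.63534236 0.30066139 0.31719017] [ 1.05896467 -0.75482445 -3.01891818] 124.05731856528276 0.01071928968513413
```

>>> step_arm([
  [[-1,3.2,0],0,255],
  [[-1,3.2,-4],0,255],
  [[-1,3.2,-8],0,255],
  [[-1,3.2,-10.2],0,255],
  [[-1,3.2,-10.2],0,255],
])

```text
clock: 9.62
tcp_pos: [0.6237, 0.3319, 0.2118]
orientation: [0.004, 0.469, 0.883, 0.001]
wrist_force: [-0.6, -0.1, -2.5]
finger_gap: 0.0108
```

```bash
python3 - <<'E'
from h import *
s=env.get_state(); print(s["tcp_pos"],s["wrist_force"],2*np.degrees(np.arctan2(s["orientation"][2],s["orientation"][1])),s["finger_gap"])
c=cam("scene"); cv2.imwrite("pics/s6.png",cv2.resize(c[0][80:220,290:458,::-1],(720,600),interpolation=cv2.INTER_CUBIC))
c=cam("top"); cv2.imwrite("pics/t6.png",cv2.resize(c[0][70:210,100:268,::-1],(720,600),interpolation=cv2.INTER_CUBIC))
E
```

```text
[0.62370261 0.33190604 0.21176183] [-0.62115935 -0.07472684 -2.5197139 ] 124.05267370414487 0.010752703095334265
```

View pics/s6.png

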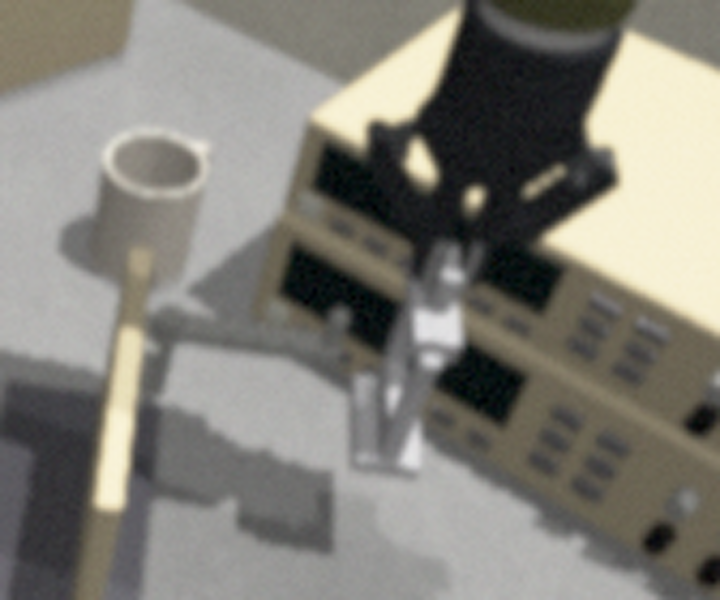

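View pics/t6.png

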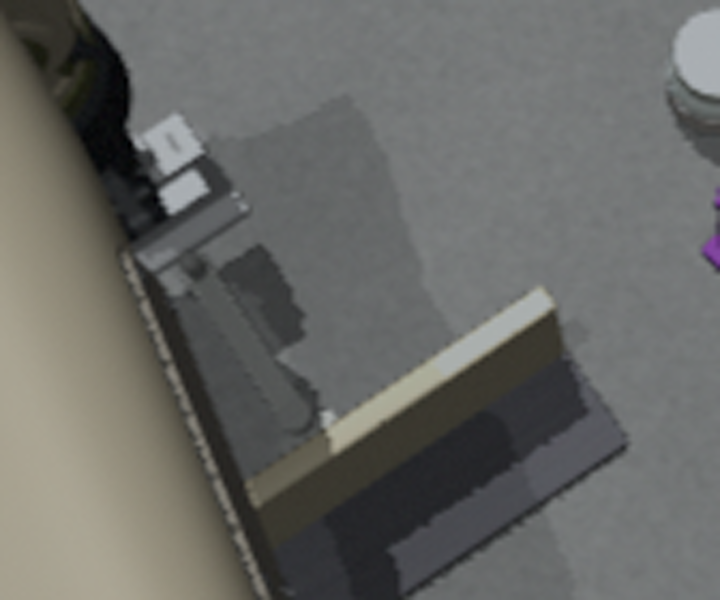

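```bash
python3 - <<'E'
from h import *
import pickle
c=pickle.load(open("d0.pkl","rb"))["top"]
h=np.array([.507,.2532]);a=np.radians(34.1);r=np.array([np.cos(a),np.sin(a)]);w=np.array([-r[1],r[0]])
k=720/168
for nm,u,v,z in(("foot front right top",248,209,.103),("foot back right top",236,188,.103),("bar front right",205,152,.206),("bar back right",180,112,.206),("nose",193,262,.182),("hinge",293,412,.16),("tcp",0,0,0)):
    p=onz(c,100+u/k-.4,70+v/k-.4,z)[:2] if u else np.array([.6237,.3319])
    print(nm,p.round(4),"R",((p-h)@r).round(4),"lat",((p-h)@w).round(4))
E
```

```text
foot front right top [0.6325 0.289 ] R 0.124 lat -0.0407
foot back right top [0.6447 0.2959] R 0.138 lat -0.0418
bar front right [0.6371 0.2917] R 0.1293 lat -0.041
bar back right [0.6583 0.3049] R 0.1543 lat -0.042
nose [0.5846 0.3024] R 0.0919 lat -0.0028
hinge [0.5079 0.253 ] R 0.0006 lat -0.0007
tcp [0.6237 0.3319] R 0.1408 lat -0.0003
```

>>> step_arm([
  [[-1.0,-0.5,0.3],0,255],
  [[-2.3,-1.4,0.3],0,255],
  [[-3.6,-2.3,0.3],0,255],
  [[-4.9,-3.2,0.3],0,255],
  [[-6.2,-4.0,0.3],0,255],
])

```text
clock: 10.35
tcp_pos: [0.5632, 0.2921, 0.2206]
orientation: [0.007, 0.469, 0.883, 0.004]
wrist_force: [0.3, -0.5, -3.5]
finger_gap: 0.0106
```

>>> step_arm([
  [[-0.7,-0.6,0],0,255],
  [[-0.9,-0.6,0],0,255],
  [[-0.9,-0.6,0],0,255],
])

```text
clock: 10.72
tcp_pos: [0.5546, 0.2864, 0.2212]
orientation: [0.007, 0.469, 0.883, 0.005]
wrist_force: [0.3, -0.0, -3.0]
finger_gap: 0.0102
```

```bash
python3 - <<'E'
from h import *
s=env.get_state(); print(s["tcp_pos"],s["wrist_force"],2*np.degrees(np.arctan2(s["orientation"][2],s["orientation"][1])),s["finger_gap"])
c=cam("scene"); cv2.imwrite("pics/s7.png",cv2.resize(c[0][80:220,290:458,::-1],(720,600),interpolation=cv2.INTER_CUBIC))
h=np.array([.507,.2532]);a=np.radians(34.1);r=np.array([np.cos(a),np.sin(a)]);w=np.array([-r[1],r[0]])
p=s["tcp_pos"][:2]-h;print(p@r,p@w)
E
```

```text
[0.554552   0.28635128 0.22118961] [ 0.33379468 -0.0228659  -2.96094339] 124.03852785875188 0.010236100725315287
0.05796182344864499 0.0007917560033533032
```

View pics/s7.png

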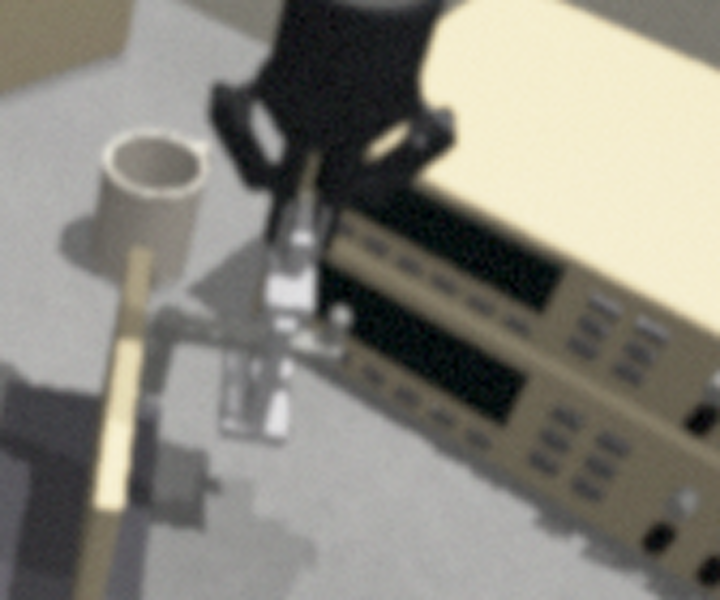

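>>> step_arm([
  [[-0.3,-0.2,-1.2],0,255],
  [[-0.3,-0.2,-2.4],0,255],
  [[-0.3,-0.2,-3.4],0,255],
  [[-0.3,-0.2,-3.9],0,255],
])

```text
clock: 11.28
tcp_pos: [0.5511, 0.2842, 0.1804]
orientation: [0.006, 0.469, 0.883, 0.004]
wrist_force: [-0.4, 0.1, -3.2]
finger_gap: 0.0109
```

>>> step_arm([
  [[0,0,-0.2],0,255],
  [[0,0,-0.4],0,255],
])

```text
clock: 11.52
tcp_pos: [0.5512, 0.2842, 0.1765]
orientation: [0.007, 0.469, 0.883, 0.004]
wrist_force: [-1.7, -0.2, 4.2]
finger_gap: 0.0105
```

>>> step_arm([
  [[0,0,0],0,255],
  [[0,0,0],0,210],
  [[0,0,0],0,200],
  [[0,0,0],0,190],
  [[0,0,0],0,185],
], newtons=20)

```text
clock: 12.15
tcp_pos: [0.5513, 0.2843, 0.1767]
orientation: [0.007, 0.469, 0.883, 0.004]
wrist_force: [-0.7, 0.2, -0.7]
finger_gap: 0.0234
```

```bash
python3 - <<'E'
from h import *
s=env.get_state(); print(s["tcp_pos"],s["wrist_force"],s["finger_gap"])
c=cam("scene"); cv2.imwrite("pics/s8.png",cv2.resize(c[0][80:220,290:458,::-1],(720,600),interpolation=cv2.INTER_CUBIC))
E
```

```text
[0.55134121 0.28429643 0.17668604] [-0.70759433  0.16723557 -0.65567075] 0.023379958422327103
```

View pics/s8.png

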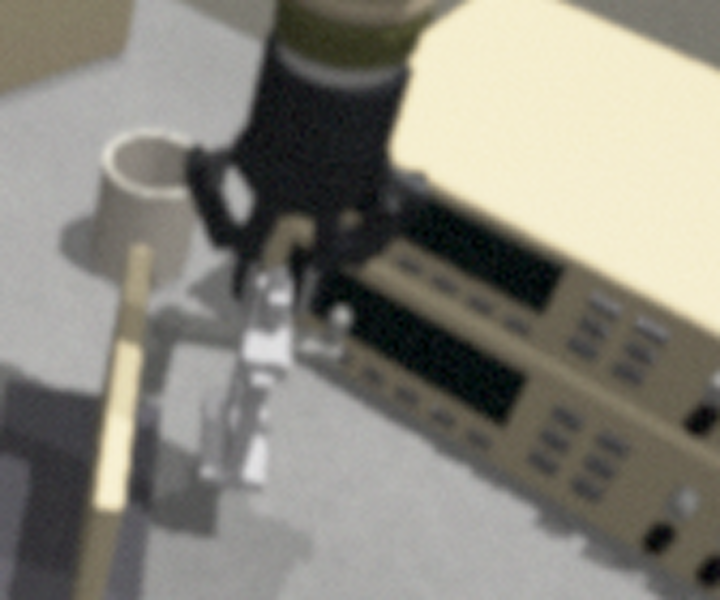

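The plate rests on the hook and the jaws are clear of it, so I go straight up and away.

>>> step_arm([
  [[0,0,1],0,185],
  [[0,0,2.5],0,185],
  [[0,0,5],0,185],
  [[0,0,9],0,185],
  [[0,0,14],0,185],
])

```text
clock: 12.82
tcp_pos: [0.5509, 0.2841, 0.3184]
orientation: [0.007, 0.469, 0.883, 0.004]
wrist_force: [0.1, 0.8, 0.0]
finger_gap: 0.0233
```

>>> step_arm([
  [[1,-6,1],0,185],
  [[1,-12,1],0,185],
  [[0,-18,1],0,185],
  [[0,-24,1],0,185],
  [[0,-28,1],0,185],
])

```text
clock: 13.45
tcp_pos: [0.5507, 0.0016, 0.33]
orientation: [0.008, 0.47, 0.883, 0.004]
wrist_force: [0.1, -0.5, 0.4]
finger_gap: 0.0231
```

```bash
python3 - <<'E'
from h import *
for i in range(2):
    c=cam("scene"); A=c[0][80:220,290:458].copy()
    t=cam("top"); B=t[0][70:210,100:268].copy()
    if i: print(np.abs(A.astype(int)-A0).mean(),np.abs(B.astype(int)-B0).mean())
    A0,B0=A.astype(int),B.astype(int)
    import time
    if not i:
        for _ in range(8): env.read_camera("top")
cv2.imwrite("pics/s9.png",cv2.resize(A[:,:,::-1],(720,600),interpolation=cv2.INTER_CUBIC))
cv2.imwrite("pics/t9.png",cv2.resize(B[:,:,::-1],(720,600),interpolation=cv2.INTER_CUBIC))
s=env.get_state(); print(s["tcp_pos"],s["wrist_force"],s["clock"])
E
```

```text
2.432823129251701 2.4307256235827666
[0.55088986 0.00499658 0.32834821] [ 0.66885454 -0.12619509 -0.54041587] 14.05
```

View pics/s9.png

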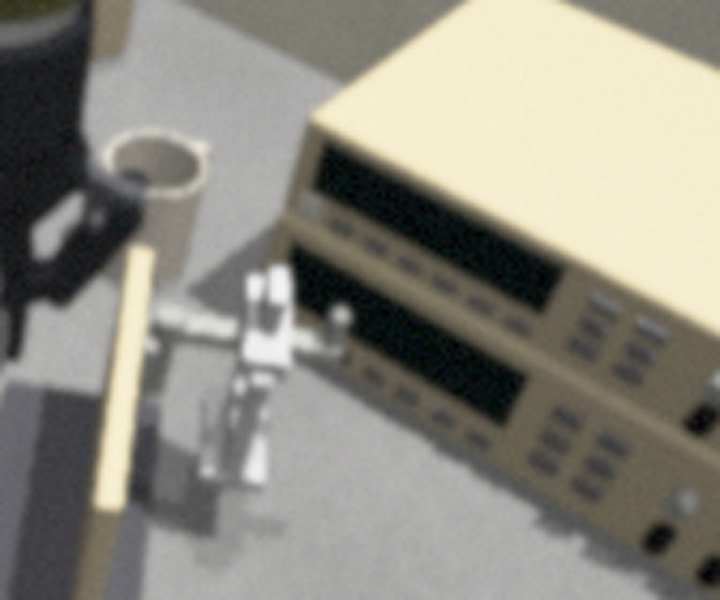

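View pics/t9.png

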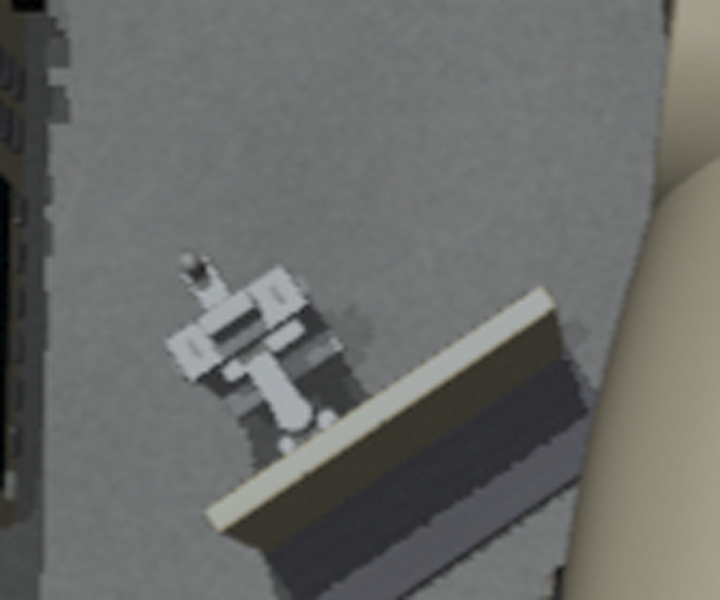

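```bash
python3 - <<'E'
from h import *
import pickle
D=pickle.load(open("d0.pkl","rb"));t=D["top"];s=D["scene"];k=720/168
h=np.array([.507,.2532]);a=np.radians(34.1);r=np.array([np.cos(a),np.sin(a)]);w=np.array([-r[1],r[0]])
u1=(100+190/k-.4,70+260/k-.4);u2=(290+341/k-.4,80+314/k-.4)
p,e=tri(t,u1,s,u2);print(p,e)
for q in(p,onz(t,*u1,.182),onz(s,*u2,.182)): d=q[:2]-h;print(d@r,d@w)
# bar & panel angle in the same last top picture
b=[onz(t,100+u/k-.4,70+v/k-.4,z) for u,v,z in((168,345,.17),(280,267,.17),(190,382,.17),(308,302,.17),(205,514,.15),(543,287,.15))]
for i in(0,2,4): d=b[i+1]-b[i];print(np.degrees(np.arctan2(d[1],d[0])),np.hypot(*d[:2]))
E
```

```text
[0.58669814 0.30483319 0.18044465] 0.001504649879731858
0.09494244947538043 -0.0019264888761334755
0.09367609279214037 -0.0020646310652584965
0.09532547106296964 -0.0033930735025843295
-54.74394406366481 0.07204617004605608
-55.555441945558414 0.07513056507847404
-56.0148880969279 0.21841605245335943
```

```bash
python3 - <<'E'
from h import *
print(env.hand_in())
E
```

```text
the job is handed in; nothing more can be done
None
```

The hook on the beige panel is swung out to its stop, and the plate with the large window hangs on it, with the arm clear. I handed in at about 14 s; the hand-in gave no verdict.

- **Hook:** I pushed the nose round with shut fingers until the force rose to about 11 N. Turning it needs only about 1.3 N, so it was against its stop. In the pictures the nose sits about 2 mm (about 1°) short of exactly square. That is within the calibration error, and it did not move when the plate went on.
- **Plate:** I gripped it by its tab and passed the window over the nose. I lowered it until the arm carried it, then released it and lifted straight off.
- **Last checks:** Both cameras show the hook through the window, with the bar resting on the arm at mid-length. The plate's bar runs along the panel to within about 1°. Two pairs of pictures about 0.5 s apart differ by about 2.4 grey levels on average. I put that down to camera noise, but I had no baseline to compare it with.
- **Disagreement:** While gripping, the fingers swung forward onto the plate's bar with about 6 N, a light touch that did no harm.

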